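# Check a vial block under the sampler needle, then hold it home in the stage corner

### The job

Slide the aluminium vial block across the sampler's stage until its one wide well sits centred right under the needle tip, and pause there about a second for the alignment check. Then slide the block fully home into the corner between the two steel stops, square and flat on the stage, and press it firmly against both stops at once; finish while still holding it pressed there, without letting go. Keep the block down on the stage all the way, do not touch the needle, and leave the vials, bottle, cups, spatula and tip box standing around where they are.

Things in the scene. Friction and masses are not known exactly. Their poses are not given: they have to be found in the camera images.
- stage: Fixed grey laminate plate, 250 (x) x 340 (y) x 10 mm thick, lying flat on the bench, turned a little about the vertical; origin at the centre of its underside, so its top is 10 mm above the origin. Its x axis points roughly away from the robot, y to the left. The two stops are fixed on it in its far right part; the needle overhangs its left part.
- stop_back: Fixed low steel bar on the stage, along the stage's y, 120 mm long, 12 mm thick, 18 mm high. Origin: on the stage's top, middle of the face that the block meets; that face looks to the stage's -x (axes as the stage's). It runs from the corner 120 mm to +y.
- stop_side: Fixed low steel bar on the stage, along the stage's x, 60 mm long, 12 mm thick, 18 mm high. Origin: on the stage's top, middle of the face that the block meets; that face looks to the stage's +y (axes as the stage's).
- stop_corner (a point): The point on the stage's top where the planes of the two stop faces meet (axes as the stage's): the home of block_corner.
- needle_tip (a point): Lower tip of the fixed vertical steel needle, 4 mm thick. It points down and ends 42 mm above the bench, so 8 mm above the block's top face. Above it, from 96 mm above the bench, is an 18 mm thick black holder under a white arm (30 mm wide, underside 150 mm and top 172 mm above the bench), which runs in the tower's +y to a white column (top 187 mm) whose axis is 150 mm from the needle, beyond the stage's left edge.
- needle: The needle with its black holder, one rigid fixed piece (do not touch); origin on the bench vertically below the tip.
- block: Loose aluminium vial block, 64 (x) x 160 (y) x 24 mm high, about 0.3 to 0.65 kg, standing on the stage, on which it slides easily (friction about 0.2); origin at the centre of its underside, long axis y. On top stand a grey handle, six narrow 9 mm wells and one wide 16 mm well at the +y end. When home its axes are parallel to the stage's, its +x long face on stop_back and its -y end face on stop_side.
- block_grip (a point): Centre (half-way up) of the block's upright grey handle: 20 mm (x) x 36 mm (y) x 42 mm high, rising from the block's top face to 66 mm above the block's underside; this point is 45 mm above the underside, at y = -30 mm in the block's frame (axes as the block's). Pinch it from above across its 20 mm.
- well (a point): Centre of the mouth of the one wide well (16 mm across), on the block's top face, 24 mm above its underside, at y = +60 mm in the block's frame, so 90 mm in +y from the handle's centre.
- block_corner (a point): The block's lower corner that belongs in the stop corner: x = +32, y = -80 mm, z = 0 in the block's frame (so +32, -50, -45 mm from the handle's centre).
- vial_a: Small capped sample vial, 22 mm across, 40 mm high, standing on the stage's near left part; leave alone.
- vial_b: Another such vial, on the stage's far left part behind the needle; leave alone.
- cup_a: White plastic sample cup, 60 mm across the rim, 60 mm high, on the bench right of the stage; leave alone.
- cup_b: Another such cup, farther away; leave alone.
- amber: Amber bottle, 68 mm across, 140 mm high, on the bench beyond the stage; leave alone.
- spatula: Steel spatula, 170 mm long, lying on the bench beyond the stage; leave alone.
- tipbox: Blue and white pipette tip box, 120 x 85 x 66 mm, on the bench right of the stage; leave alone.
Not all that is in view belongs to the job. Of the things that look like the part that bears needle_tip, the largest one is meant.

How it is judged (in metres and radians):
On the way:
1. the wide well rests centred under the needle tip (within 6 mm) for half a second (horizontal distance between well and needle_tip below 0.006 m and linear speed of block below 0.02 m/s), for 0.5 s.
At the end, for the whole second after the job is handed in: Through the last second the fingers still hold or push the block, which lies still and flat on the stage (within 3 mm and 0.03 rad), square to the stops (0.03 rad), its corner within 3 mm of the stop corner, pressing on each of the two stops with more than 1.5 N (contact force between block and stop_back above 1.5 N and contact force between block and stop_side above 1.5 N and contact force between the fingers and block above 1 N and horizontal distance between block_corner and stop_corner below 0.003 m and z of block_corner in the frame of stop_corner below 0.003 m and angle between the y axis of block and the y axis of stage, either way round below 0.03 rad and angle between block's own z axis and vertical below 0.03 rad and linear speed of block below 0.01 m/s); the arm keeps its last pose, push and grip.
It fails at once if the needle is touched (contact force between needle and anything else above 0.5 N).
It fails at once if the block is lifted off the stage (its origin more than 12 mm above the stage's top) or tipped over (z of block in the frame of stage above 0.022 m or angle between block's own z axis and vertical above 0.3 rad).
It fails at once if a bystander is moved by more than 20 mm (distance of any of vial_a, vial_b, cup_a, cup_b, amber, spatula, tipbox from where it was at the start of the episode above 0.02 m).
It also fails if it takes over 56 s, if anything falls off the work surface, if the arm or the gripper's body presses on something with over 40 N, if the wrist force passes 120 N, or if a joint passes its speed limit or range.

### The arm

A 6-joint arm with a two-finger parallel gripper is mounted at the origin on the work surface. World frame = base frame: x ahead of the robot, y to its left, z up, the work surface at z = 0. Lengths are in mm, angles in rad, forces in N, time in s.
With the tool pointing down it reaches from about 350 to 975 mm from the base axis. Payload 7.1 kg.
Tool frame: the origin (TCP) lies between the finger pads; the fingertips stand 19 mm ahead of it and the grasp point (between the pads) is the TCP (ctrl.tcp_to_tips is the distance from the TCP to the fingertips, in mm); z points along the fingers, y is the line along which they close (so a half turn about z gives the same grasp; the last joint's range is limited). The gripper opens to 88 mm and grips with 3 to 60 N. Pads are 20 mm wide; open, the fingers measure 115 mm over their backs; the gripper's body (75 mm by 178 mm) begins 61 mm behind the grasp point.
Start: joints at [-1.36, 0.423, 1.63, -0, 1.089, -0.019], TCP at [142.384, -608.549, 241.675] pointing down, gripper open.
Joint ranges: [-3, 3], [-0.9, 2.11], [0.09, 2.58], [-1.31, 4.45], [0.11, 2.69], [-2.54, 2.54]. Speed limits (rad/s): [2.39, 2.39, 3.01, 3.14, 3.14, 3.14].

### API

Orientations are given as a rotation vector (axis times angle).
In Python, from workcell import status, optics, ctrl gives the robot as it stands. The module is installed in compiled form; this text tells all that it offers.
- The arm moves only by the shell command python3 -m inch 'ROWS'. ROWS is JSON, a list that holds one entry, the list of rows, each a list of 7 numbers: the shift along the tool's x, y, z in mm, then the turn, a rotation vector about the tool's x, y, z in rad, then the opening in per cent of the stroke, from 0 (shut) to 100 (fully open). A call has 1 to 20 rows; each row is the pose to reach, as a shift and turn from the pose commanded when the call began, along the tool's axes at that moment; what a row does not reach only later rows make up. A row lasts 1/10 s, in which the tool goes at most 50 mm and 8.59 degrees, less where a joint would pass 70% of its speed; a pose out of reach is approached as far as the arm can. A call with a gripper value outside its range is refused whole. The fingers move at their own pace and stop on an object; the grip force is fixed at half the most. Time passes only in rows, so rows that repeat a pose let the fingers close. It gives the time, the measured TCP pose, the force, the opening and the grip force at its end, in the units of the state.
- status.get_obs(): the state, without advancing time (a new reading comes with each control period).
- optics.get_image(name): name is "scene" or "side" or "wrist"; returns a dict with "frame" (480x640x3 uint8, red, green, blue), "fx", "fy", "cx", "cy" (pixels), "rvec" (rotation vector, rad) and "tvec" (3), from world to camera coordinates, as OpenCV has them; the wrist camera has in their place "hand_eye" (4x4, takes a point from camera to tool coordinates, whose origin is the TCP and whose axes are the flange's). Camera axes: x right, y down, z forward; pixel columns grow to the right and rows downward; lengths in mm; the calibration is good to about 2 mm. A picture is of the moment at which its call begins: read the wrist's pose just before it. There is no depth.
- ctrl.close_job(): hands the job in; it is judged then, once.
The state is a dict: "t": time; "qpos": joint angles; "qvel": joint speeds; "joint_torque": joint torques, N m; "ee_pos": TCP position; "orientation": TCP orientation; "ft_force": force on the tool from outside, world axes, zero at the start; "moment": the same for the moment, N m; "width": finger opening in mm; "grasp_force": force on a finger pad.
Only numpy, scipy, OpenCV 4.12 (cv2) and the standard library are available. Lean on these libraries where they do the work, as an engineer would, in place of code of your own. Each camera call takes 0.05 s, during which the arm holds its last target. There are 200 camera calls.

## Working session

There is one attempt and no reset: what is moved stays moved. The work goes in short steps, Python scripts to look and compute and a shell command to move; the robot and the scene stay as the last step left them, time stands still between calls to the robot, and variables do not carry over. Pictures are saved under pics/ and viewed, at most 10 in all, crops included, and the job is handed in when it is done.

```bash
mkdir -p pics; cat > h.py <<'E'
import numpy as np, cv2
from workcell import status, optics, ctrl
R=lambda v: cv2.Rodrigues(np.array(v,float))[0]
def cam(name):
    o=status.get_obs(); im=optics.get_image(name)
    K=np.array([[im['fx'],0,im['cx']],[0,im['fy'],im['cy']],[0,0,1]])
    if name=='wrist':
        T=np.eye(4);T[:3,:3]=R(o['orientation']);T[:3,3]=o['ee_pos']
        W=T@np.array(im['hand_eye'])
        Rw=W[:3,:3].T; t=-Rw@W[:3,3]
    else: Rw=R(im['rvec']); t=np.array(im['tvec'],float).ravel()
    return im['frame'],K,Rw,t
def save(tag,name):
    f,K,Rw,t=cam(name); cv2.imwrite(f'pics/{tag}.png',f[:,:,::-1]); np.savez(f'{tag}.npz',K=K,R=Rw,t=t)
def load(tag):
    d=np.load(f'{tag}.npz'); return d['K'],d['R'],d['t']
def ray(tag,u,v,z):
    K,Rw,t=load(tag); c=-Rw.T@t; d=Rw.T@np.linalg.inv(K)@[u,v,1]
    return c+d*(z-c[2])/d[2]
def proj(tag,p):
    K,Rw,t=load(tag); q=K@(Rw@np.array(p,float)+t); return q[:2]/q[2]
E
python3 - <<'E'
from h import *
for n in('scene','side','wrist'):
    save(n+'0',n); K,Rw,t=load(n+'0'); print(n,(-Rw.T@t).round(),Rw[2].round(2),K[0,0])
o=status.get_obs();print({k:np.round(v,3) for k,v in o.items()})
E
```

```text
scene [1063. -234.  757.] [-0.54  0.24 -0.81] 463.8414849046012
side [ 60. 507. 736.] [ 0.53 -0.52 -0.67] 507.78090838202706
wrist [ 215. -591.  384.] [-0.26 -0.06 -0.96] 364.9557039280355
{'t': np.float64(0.15), 'qpos': array([-1.36 ,  0.424,  1.63 , -0.   ,  1.089, -0.019]), 'qvel': array([-0.002, -0.001, -0.001,  0.001,  0.002,  0.001]), 'joint_torque': array([-1.0000e-03, -5.4498e+01, -2.7392e+01,  6.4000e-02,  2.1000e-02,
       -0.0000e+00]), 'ee_pos': array([ 142.322, -608.192,  241.081]), 'orientation': array([-3.12, -0.36,  0.  ]), 'ft_force': array([ 0.221, -0.442,  0.113]), 'moment': array([ 0.024, -0.001, -0.035]), 'grasp_force': np.float64(0.0), 'width': np.float64(87.805)}
```

View pics/scene0.png

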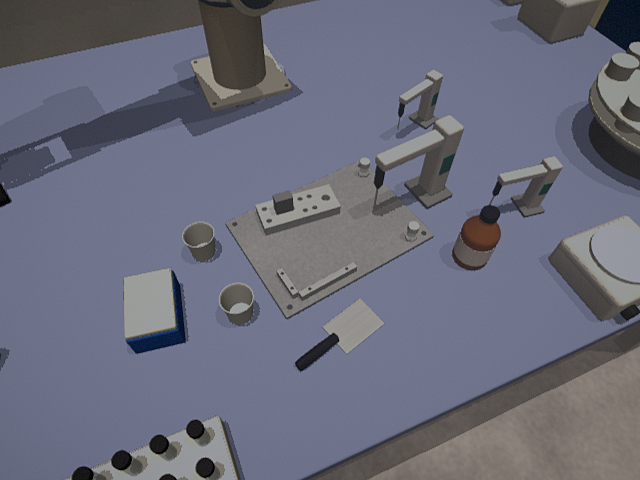

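View pics/side0.png

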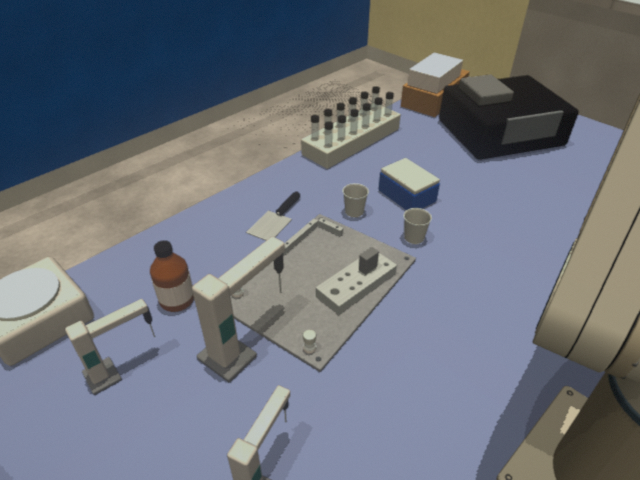

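The scene view shows the stage with corners at about (228,223), (288,314), (432,234) and (362,160). The handle is at (283,203), the needle at about (377,208), and the corner of the stops at about (298,295). The side view shows the handle at (368,262), the wide well at (335,292) and the needle tip at (280,291). Next I'll enlarge both.

```bash
python3 - <<'E'
import cv2
f=cv2.imread('pics/scene0.png')[145:320,220:440]; cv2.imwrite('pics/sc.png',cv2.resize(f,None,fx=3.4,fy=3.4,interpolation=2))
f=cv2.imread('pics/side0.png')[205:365,220:420]; cv2.imwrite('pics/si.png',cv2.resize(f,None,fx=3.6,fy=3.6,interpolation=2))
E
```

```text
(no output)
```

View pics/sc.png

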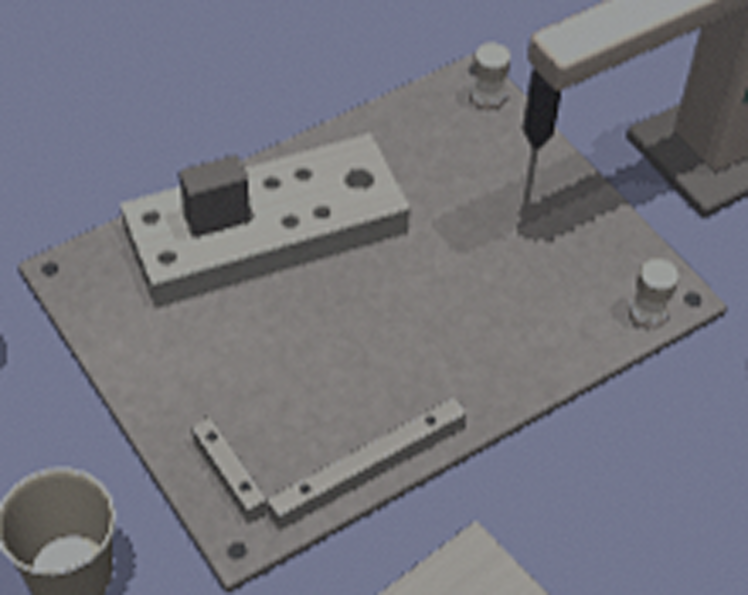

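View pics/si.png

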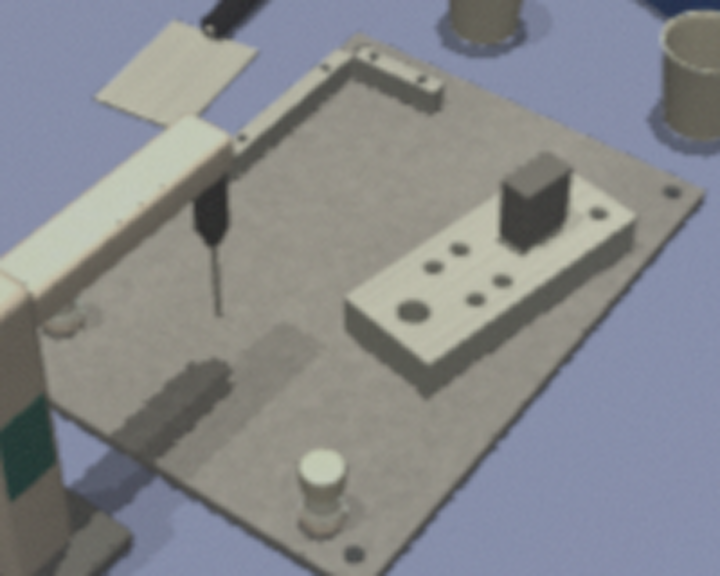

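```bash
cat > m.py <<'E'
from h import *
S=lambda x,y:((x+.5)/3.4-.5+220,(y+.5)/3.4-.5+145)
D=lambda x,y:((x+.5)/3.6-.5+220,(y+.5)/3.6-.5+205)
def s(x,y,z):return ray('scene0',*S(x,y),z)[:2]
def d(x,y,z):return ray('side0',*D(x,y),z)[:2]
def yaw(a,b): v=b-a; return np.arctan2(-v[0],v[1])  # direction of +y
def tri(a,b):
    A=[];
    for tag,p in(('scene0',a),('side0',b)):
        K,Rw,t=load(tag);A.append(K@np.c_[Rw,t])
    X=cv2.triangulatePoints(A[0],A[1],np.array(a,float),np.array(b,float)).ravel();return X[:3]/X[3]
print('stage NR,FR,FL',s(20,268,10),s(228,584,10),s(725,307,10))
NR,FR,FL=s(20,268,10),s(228,584,10),s(725,307,10);print(np.linalg.norm(FR-NR),np.linalg.norm(FL-FR),'yaw',yaw(FR,FL))
print('side NR',d(703,194,10))
B=[s(122,206,34),s(371,135,34),s(409,210,34),s(153,283,34)];print('block s',np.mean(B,0),yaw(B[0],B[1]),yaw(B[3],B[2]),[np.linalg.norm(B[i]-B[i-1]) for i in range(4)])
C=[d(637,215,34),d(580,172,34),d(346,302,34),d(428,362,34)];print('block d',C,yaw(C[0],C[3]))
print('well',s(359,179,34),d(413,311,34))
print('handle top s',np.mean([s(180,172,76),s(240,157,76),s(248,183,76),s(187,190,76)],0),'d',np.mean([d(502,187,76),d(547,153,76),d(571,170,76),d(527,194,76)],0))
print('needle',tri(S(524,231),D(219,316)),s(524,231,42),d(219,316,42))
print('corner s',s(268,499,28),'d',d(356,76,10),'back ends',s(456,402,28),'sideend',s(208,418,28),d(438,110,10),yaw(s(268,499,28),s(456,402,28)))
E
python3 m.py
```

```text
stage NR,FR,FL [ 468.68823624 -174.69265271] [ 709.54685303 -134.69915268] [657.40020013 197.17311652]
244.15641160578463 335.94415677262486 yaw 0.15585436973557046
side NR [ 461.27374276 -173.46404938]
block s [500.80066577 -29.30856699] -0.03721895477634401 -0.05123453981299413 [np.float64(61.18235048529287), np.float64(159.44835154926727), np.float64(63.40914329935599), np.float64(158.02192585736844)]
block d [array([ 463.31309489, -111.63800043]), array([ 507.81081441, -116.10382927]), array([529.34975318,  47.97643068]), array([470.5963842 ,  47.52057467])] -0.045729309466074244
well [502.308432    30.60711986] [500.25337373  27.64601628]
handle top s [500.30445859 -59.62694194] d [495.13935612 -60.25703569]
needle [572.59899638 102.42912796  30.94838693] [582.16687595  99.9681791 ] [562.87537251 106.47142419]
corner s [ 680.67100358 -100.24849229] d [ 677.08607845 -106.05943255] back ends [664.97358186  16.93332006] sideend [ 621.61255976 -111.6347518 ] [ 619.30738688 -118.74946938] 0.13316507400299746
```

Both views agree on the block and the stop corner, and the sizes come out right: about 160x62 for the block and 336x244 for the stage. The needle still needs a closer look, so I'll hover over the handle with the tool turned to match the block.

```bash
python3 -m inch '[[[40,-38,0,0,0,-0.12,100],[80,-77,0,0,0,-0.24,100],[120,-115,0,0,0,-0.36,100],[160,-154,0,0,0,-0.48,100],[200,-192,0,0,0,-0.6,100],[240,-230,0,0,0,-0.72,100],[280,-269,0,0,0,-0.84,100],[320,-307,0,0,0,-0.96,100],[360,-346,0,0,0,-1.08,100],[400,-384,0,0,0,-1.2,100],[440,-422,0,0,0,-1.296,100],[471,-452,0,0,0,-1.296,100],[471,-452,0,0,0,-1.296,100],[471,-452,0,0,0,-1.296,100],[471,-452,0,0,0,-1.296,100],[471,-452,0,0,0,-1.296,100],[471,-452,0,0,0,-1.296,100],[471,-452,0,0,0,-1.296,100]]]'
python3 - <<'E'
from h import *
save('w1','wrist'); o=status.get_obs(); print(o['ee_pos'],R(o['orientation']).round(3),o['qpos'].round(2) if hasattr(o['qpos'],'round') else o['qpos'])
K,Rw,t=load('w1');print(-Rw.T@t)
E
```

```text
t: 1.95
ee_pos: [497.4, -62.3, 241.7]
orientation: [-2.273, -2.168, 0.0]
ft_force: [0.4, -0.1, 0.4]
width: 87.8
grasp_force: 0.0
[497.57498867 -62.22988211 241.74002906] [[ 0.047  0.999 -0.   ]
 [ 0.999 -0.047 -0.   ]
 [-0.    -0.    -1.   ]] [-0.15  0.24  1.9  -0.    1.   -0.1 ]
[501.97640273  11.15552406 384.57996625]
```

View pics/w1.png

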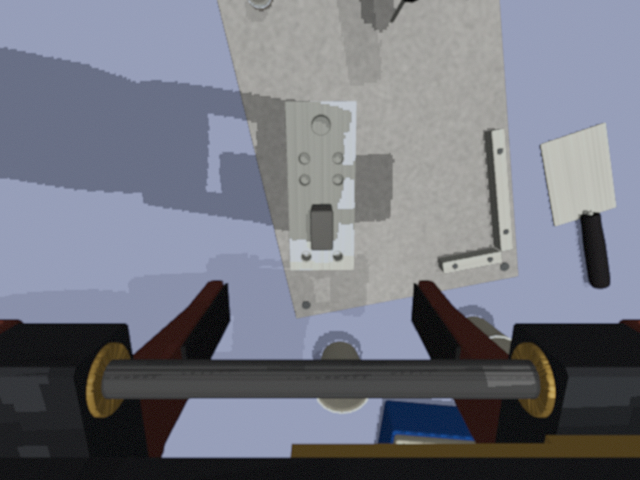

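The wrist view shows the wide well at (320,125), the handle at about (321,228), the stop corner at about (497,250), and the needle at the top edge, near (391,20). I'll enlarge the needle and the stops.

```bash
python3 - <<'E'
import cv2,numpy as np
f=cv2.imread('pics/w1.png')
a=cv2.resize(f[0:70,330:430],None,fx=4,fy=4,interpolation=2)
b=cv2.resize(f[120:280,430:530],None,fx=3.5,fy=3.5,interpolation=2)
c=np.zeros((560,760,3),np.uint8); c[:280,:400]=a; c[:560,405:755]=b
c[290:560,:400]=cv2.resize(f[92:182,270:403],(400,270),interpolation=2)
cv2.imwrite('pics/w1c.png',c)
from m import *
for p in((563,106,42),(572,103,42),(582,100,42)):print(proj('w1',p),proj('scene0',p),proj('side0',p))
E
```

```text
stage NR,FR,FL [ 468.68823624 -174.69265271] [ 709.54685303 -134.69915268] [657.40020013 197.17311652]
244.15641160578463 335.94415677262486 yaw 0.15585436973557046
side NR [ 461.27374276 -173.46404938]
block s [500.80066577 -29.30856699] -0.03721895477634401 -0.05123453981299413 [np.float64(61.18235048529287), np.float64(159.44835154926727), np.float64(63.40914329935599), np.float64(158.02192585736844)]
block d [array([ 463.31309489, -111.63800043]), array([ 507.81081441, -116.10382927]), array([529.34975318,  47.97643068]), array([470.5963842 ,  47.52057467])] -0.045729309466074244
well [502.308432    30.60711986] [500.25337373  27.64601628]
handle top s [500.30445859 -59.62694194] d [495.13935612 -60.25703569]
needle [572.59899638 102.42912796  30.94838693] [582.16687595  99.9681791 ] [562.87537251 106.47142419]
corner s [ 680.67100358 -100.24849229] d [ 677.08607845 -106.05943255] back ends [664.97358186  16.93332006] sideend [ 621.61255976 -111.6347518 ] [ 619.30738688 -118.74946938] 0.13316507400299746
[388.21246305  22.52561762] [372.03432198 204.78062872] [280.6183769 292.2488326]
[398.99412166  26.00158592] [372.76625241 208.44739693] [278.61184922 288.87331017]
[410.92458139  29.3992305 ] [373.74012594 212.52258001] [276.27987139 285.26652097]
```

View pics/w1c.png

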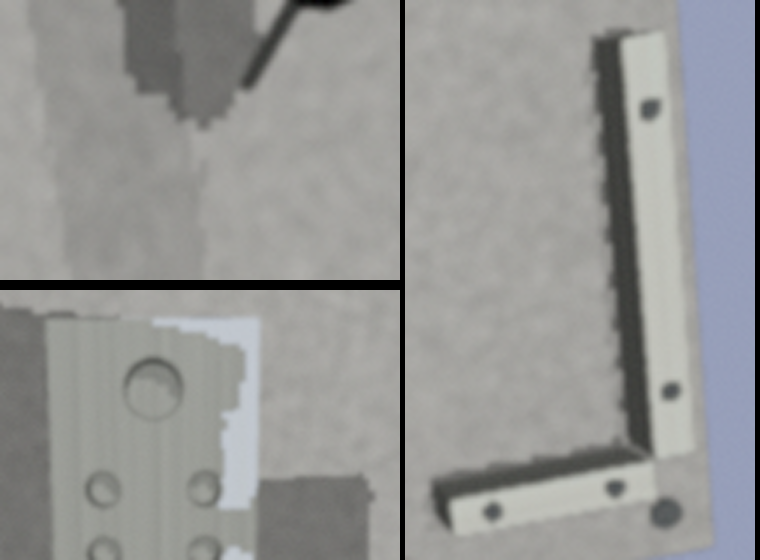

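```bash
python3 - <<'E'
from h import *
w=lambda u,v,z: ray('w1',u,v,z)[:2].round(1)
print('needle',w(391.4,21.1,42))
print('well',w(321.2,125,34),'blk',w(285.6,101.3,34),w(356.8,101.3,34),w(354,270,34),w(290,270,34))
print('handle top',w(310,206,76),w(332,206,76),w(332,249,76),w(311,249,76))
print('corner',w(494.3,247.7,10),w(501,251.3,28),'back end',w(484.3,131.4,10),w(491.7,130.9,28),'side end',w(438.6,257.7,10),w(442.9,262.9,28))
E
```

```text
needle [565.6 106.9]
well [503.5  27.9] blk [472.5  49.6] [536.4  46.6] [ 530.4 -113.6] [ 465.4 -110.5]
handle top [490.8 -39.2] [509.5 -40.1] [508.1 -78.2] [489.6 -77.3]
corner [ 682.4 -103.9] [ 680.8 -102.6] back end [663.1  15.6] [662.2  15.5] side end [ 623.5 -112.4] [ 622.3 -112.3]
```

```bash
python3 -m inch '[[[0,2.5,25,0,0,0,100],[0,2.5,50,0,0,0,100],[0,2.5,75,0,0,0,100],[0,2.5,100,0,0,0,100],[0,2.5,125,0,0,0,100],[0,2.5,145,0,0,0,60],[0,2.5,160,0,0,0,60],[0,2.5,170,0,0,0,60],[0,2.5,178,0,0,0,60],[0,2.5,178,0,0,0,60],[0,2.5,178,0,0,0,60],[0,2.5,178,0,0,0,20],[0,2.5,178,0,0,0,0],[0,2.5,178,0,0,0,0],[0,2.5,178,0,0,0,0],[0,2.5,178,0,0,0,0],[0,2.5,178,0,0,0,0],[0,2.5,178,0,0,0,0]]]'
```

```text
t: 3.8
ee_pos: [500.6, -61.2, 63.9]
orientation: [2.271, 2.171, 0.0]
ft_force: [-1.1, 0.1, 3.9]
width: 20.0
grasp_force: 29.9
```

```bash
python3 -m inch '[[[3,2,0,0,0,0,0],[8,6,0,0,0,0,0],[14,10,0,0,0,0,0],[21,15,0,0,0,0,0],[28,20,0,0,0,0,0],[35,25,0,0,0,0,0],[42,30,0,0,0,0,0],[49,35,0,0,0,0,0],[56,40,0,0,0,0,0],[63,45,0,0,0,0,0],[70,50,0,0,0,0,0],[75,54,0,0,0,0,0],[79,57,0,0,0,0,0],[81.5,58,0,0,0,0,0],[81.5,58,0,0,0,0,0],[81.5,58,0,0,0,0,0]]]'
python3 - <<'E'
from h import *
save('sc2','scene');save('si2','side');o=status.get_obs();print(o['ee_pos'],o['ft_force'])
a=cv2.resize(cv2.imread('pics/sc2.png')[140:260,300:430],(520,480),interpolation=2)
b=cv2.resize(cv2.imread('pics/si2.png')[240:340,240:307],(270,400),interpolation=2)
c=np.zeros((480,790,3),np.uint8);c[:,:520]=a;c[:400,520:]=b;cv2.imwrite('pics/c2.png',c)
E
```

```text
t: 5.4
ee_pos: [562.8, 18.1, 63.9]
orientation: [2.27, 2.171, 0.002]
ft_force: [1.3, 1.2, 4.9]
width: 19.8
grasp_force: 29.9
[562.61577509  17.81812757  63.88134887] [1.27402544 1.51381005 5.69551743]
```

View pics/c2.png

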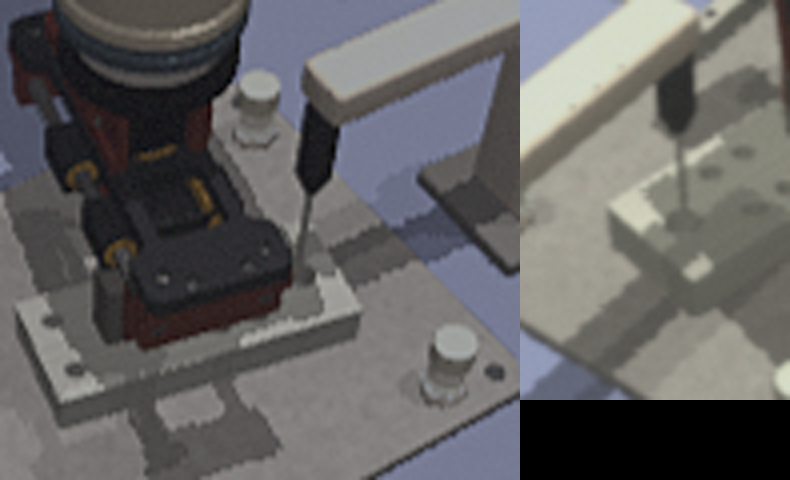

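The well sits at the needle tip in both views: side well (281,295.5) with the tip at (280.7,292.5), and scene well at about (375.7,209). I'll check this in millimetres.

```bash
python3 - <<'E'
from h import *
print('side tip',ray('si2',280.7,292.5,42),'well',ray('si2',280.9,295.5,34))
print('scene tip',ray('sc2',374.7,208.5,42),'well',ray('sc2',375.6,209,34))
for p in((563.5,106.5,42),(565.6,106.9,42),(567,108,34),(563,108,34)):print(p,proj('sc2',p),proj('si2',p))
E
```

```text
side tip [562.42312509 106.31057902  42.        ] well [562.30035197 106.43711711  34.        ]
scene tip [573.62040273 106.4826084   42.        ] well [570.00280702 111.35584286  34.        ]
(563.5, 106.5, 42) [372.37160315 204.88300616] [280.23618632 292.24724917]
(565.6, 106.9, 42) [373.03232275 205.56923702] [279.32064364 291.76367359]
(567, 108, 34) [373.42551595 208.43736449] [278.59311458 294.60455372]
(563, 108, 34) [372.51212424 207.01977925] [280.01978202 295.74065096]
```

```bash
python3 -m inch '[[[0,0,0,0,0,0,0],[0,0,0,0,0,0,0],[0,0,0,0,0,0,0],[0,0,0,0,0,0,0],[0,0,0,0,0,0,0],[0,0,0,0,0,0,0],[0,0,0,0,0,0,0],[0,0,0,0,0,0,0],[0,0,0,0,0,0,0],[0,0,0,0,0,0,0],[0,0,0,0,0,0,0],[0,0,0,0,0,0,0]]]'
python3 -m inch '[[[-3,1,0,0,0,0,0],[-8,4,0,0,0,-0.01,0],[-13,9,0,0,0,-0.02,0],[-18,15,0,0,0,-0.035,0],[-23,21,0,0,0,-0.05,0],[-28,27,0,0,0,-0.065,0],[-33,33,0,0,0,-0.08,0],[-38,39,0,0,0,-0.095,0],[-43,45,0,0,0,-0.11,0],[-48,51,0,0,0,-0.13,0],[-53,57,0,0,0,-0.15,0],[-58,62,0,0,0,-0.17,0],[-61,66,0,0,0,-0.185,0],[-63.5,69,0,0,0,-0.198,0],[-63.5,69,0,0,0,-0.198,0],[-63.5,69,0,0,0,-0.198,0],[-63.5,69,0,0,0,-0.198,0]]]'
python3 - <<'E'
from h import *
save('si3','side');save('sc3','scene');o=status.get_obs();print(o['ee_pos'],R(o['orientation'])[:,0],o['ft_force'])
a=cv2.resize(cv2.imread('pics/sc3.png')[180:310,260:390],(480,480),interpolation=2)
b=cv2.resize(cv2.imread('pics/si3.png')[205:325,250:357],(310,348),interpolation=2)
c=np.zeros((480,790,3),np.uint8);c[:,:480]=a;c[:348,480:]=b;cv2.imwrite('pics/c3.png',c)
E
```

```text
t: 6.7
ee_pos: [562.5, 17.7, 63.9]
orientation: [2.271, 2.17, 0.001]
ft_force: [0.2, 1.6, 4.8]
width: 19.6
grasp_force: 29.9
t: 8.4
ee_pos: [628.5, -49.3, 63.9]
orientation: [2.045, 2.384, 0.0]
ft_force: [0.9, -1.9, 6.3]
width: 19.5
grasp_force: 29.9
[628.53506302 -49.26450774  63.88615196] [-1.52221032e-01  9.88346402e-01 -3.82585426e-04] [ 0.4054665  -1.18030719  5.53939953]
```

View pics/c3.png

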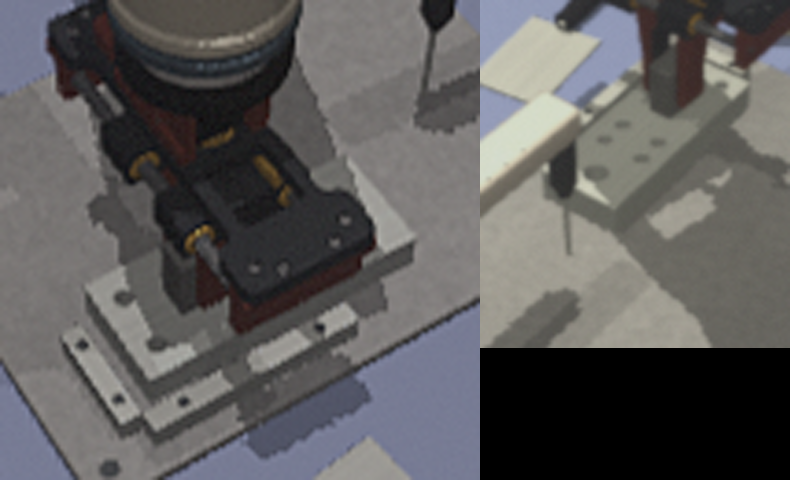

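The scene view shows the block parallel to both stops, with a gap of roughly 10 mm on each side. I'll go in gently.

```bash
python3 -m inch '[[[-2,2,0,0,0,0,0],[-4,4,0,0,0,0,0],[-6,6,0,0,0,0,0],[-7,7,0,0,0,0,0],[-8,8,0,0,0,0,0],[-9,9,0,0,0,0,0],[-9,9,0,0,0,0,0]]]'
python3 -m inch '[[[0,1,0,0,0,0,0],[0,2,0,0,0,0,0],[0,2,0,0,0,0,0]]]'
```

```text
t: 9.2
ee_pos: [638.4, -56.4, 63.9]
orientation: [-2.045, -2.384, -0.0]
ft_force: [-0.7, 1.0, 6.3]
width: 20.2
grasp_force: 29.9
t: 9.5
ee_pos: [640.0, -56.2, 63.9]
orientation: [-2.045, -2.384, 0.001]
ft_force: [-3.3, -0.7, 7.9]
width: 19.7
grasp_force: 29.9
```

```bash
python3 -m inch '[[[0,1,0,0,0,0,0],[0,2,0,0,0,0,0],[0,2,0,0,0,0,0],[0,2,0,0,0,0,0]]]'
python3 -m inch '[[[-1,0,0,0,0,0,0],[-2,0,0,0,0,0,0],[-2,0,0,0,0,0,0],[-2,0,0,0,0,0,0]]]'
```

```text
t: 9.9
ee_pos: [640.1, -56.2, 64.0]
orientation: [-2.043, -2.382, 0.005]
ft_force: [-9.4, -2.3, 14.4]
width: 19.8
grasp_force: 29.9
t: 10.3
ee_pos: [640.3, -57.3, 64.0]
orientation: [-2.042, -2.381, 0.004]
ft_force: [-9.5, 1.8, 14.8]
width: 20.0
grasp_force: 29.9
```

```bash
python3 -m inch '[[[-1,0,0,0,0,0,0],[-2,0,0,0,0,0,0],[-2,0,0,0,0,0,0],[-2,0,0,0,0,0,0]]]'
python3 -c "
from h import *
o=status.get_obs();print(o['ft_force'],o['moment'],R(o['orientation'])[:,0])"
```

```text
t: 10.7
ee_pos: [640.4, -58.2, 64.0]
orientation: [-2.041, -2.381, 0.003]
ft_force: [-10.0, 8.3, 15.9]
width: 19.5
grasp_force: 30.0
[-10.02174481   8.30332335  15.86975194] [0.98090788 1.35106334 0.1022286 ] [-0.1524988   0.98829928  0.00294073]
```

```bash
python3 -m inch '[[[-0.5,0.5,0,0,0,0,0],[-0.5,0.5,0,0,0,0,0],[-0.5,0.5,0,0,0,0,0],[-0.5,0.5,0,0,0,0,0],[-0.5,0.5,0,0,0,0,0]]]'
python3 - <<'E'
from h import *
save('sc4','scene');save('si4','side');o=status.get_obs();print(o['ee_pos'],o['ft_force'],o['moment'],R(o['orientation'])[:,0])
a=cv2.resize(cv2.imread('pics/sc4.png')[190:310,270:370],(450,540),interpolation=2)
b=cv2.resize(cv2.imread('pics/si4.png')[205:295,270:355],(340,360),interpolation=2)
c=np.zeros((540,790,3),np.uint8);c[:,:450]=a;c[:360,450:]=b;cv2.imwrite('pics/c4.png',c)
E
```

```text
t: 11.2
ee_pos: [640.4, -58.1, 64.0]
orientation: [-2.041, -2.38, 0.004]
ft_force: [-11.7, 10.0, 18.0]
width: 19.7
grasp_force: 30.0
[640.44159284 -58.17816171  63.97358042] [-11.40975188   9.81104276  17.69368475] [1.25821536 1.55916753 0.04184101] [-0.15252767  0.98829271  0.00358239]
```

View pics/c4.png

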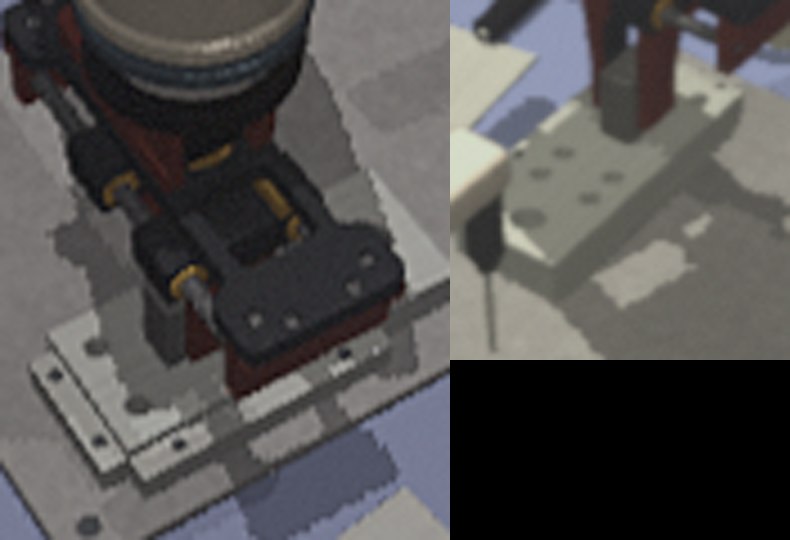

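The block is flush with both stops, with its corner at about (125,455) in the crop. The position stayed put as the force rose, so I'm handing in.

```bash
python3 -c "
from workcell import ctrl
print(ctrl.close_job())"
```

```text
the job is handed in; nothing more can be done
None
```

The job is handed in: the wide well was held still under the needle tip for over a second, then the block was slid home and is still gripped and pressed flush against both stops at about 10 N each by the wrist force; no verdict was returned.

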